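# Close the casting box on a plaster rosette with its drop-bar latch

## Robot

A 6-joint arm with a two-finger parallel gripper is mounted at the origin on the work surface. World frame = base frame: x ahead of the robot, y to its left, z up, the work surface at z = 0. Lengths are in m, angles in degrees, forces in N, time in s.
With the tool pointing down it reaches from about 0.25 to 0.725 m from the base axis. Payload 9.7 kg.
Tool frame: the origin (TCP) lies at the very end of the fingers, on their centre line; the grasp point (between the pads) lies 19 mm behind it; y points along the fingers, x is the direction in which the jaws open and shut, and the axes are right-handed (so a half turn about y gives the same grasp; the last joint's range is limited). The gripper opens to 85 mm and grips with 20 to 120 N. Pads are 22 mm wide; open, the fingers measure 114 mm over their backs; the gripper's body (76 mm by 85 mm) begins 54 mm behind the grasp point. The pads swing forward as they close: fully open they stand 13 mm farther back than shut.
Start: joints at [71.963, 4.979, 10.078, 95.1, 0, 90], TCP at [0.17, 0.523, 0.231] pointing down, gripper open.
Joint ranges: [-179.16, 179.16], [-48.56, 103.87], [-65.8, 70.77], [-126.05, 130.52], [-82.76, 87.17], [-180, 180]. Speed limits (degrees/s): [127.2, 127.2, 147.25, 180, 180, 180].

## Interface

Orientations are given as [roll, pitch, yaw] about the fixed x, y, z axes, in that order (R = Rz(yaw) Ry(pitch) Rx(roll)).
In Python, from workcell import bot gives the robot as it stands.
- The arm moves only by the shell command python3 -m jog 'ROWS' [FORCE]. ROWS is JSON, a list of rows, each a list of 7 numbers: the closure, from 0 (fully open) to 1 (shut), then the shift along the world's x, y, z in units of 25 mm (1.0 is 25 mm), then the turn, a rotation vector about the world's x, y, z in units of 5 degrees (1.0 is 5 degrees). A call has 1 to 5 rows; each row is the pose to reach, as a shift and turn from the pose commanded when the call began; what a row does not reach only later rows make up. A row lasts 1/10 s, in which the tool goes at most 50 mm and 8.59 degrees, less where a joint would pass 70% of its speed; a pose out of reach is approached as far as the arm can. A call with a gripper value outside its range is refused whole. The fingers move at their own pace and stop on an object; FORCE is the grip in N (left out, the last holds). Time passes only in rows, so rows that repeat a pose let the fingers close. It gives the time, the measured TCP pose, the force and the opening at its end, in the units of the state.
- bot.get_obs(): the state, without advancing time (a new reading comes with each control period).
- bot.camera(name): name is "side" or "top"; returns (picture, depth): 420x560x3 uint8, red, green, blue; 420x560 float32, m along the optical axis (not along the pixel's ray), 0 where there is no reading.
- bot.camera_model(name): a dict with "fx", "fy", "cx", "cy" (pixels), "k1" (the pictures are not rectified: a ray, as slopes to the right and down, at radius r is drawn at 1 + k1 r^2 times it, then the intrinsics apply), "rvec" (rotation vector, rad) and "tvec" (3), from world to camera coordinates, as OpenCV has them. Camera axes: x right, y down, z forward; pixel columns grow to the right and rows downward; lengths in m; the calibration is good to about 2 mm. A picture is of the moment at which its call begins. camera_model takes no time and is no camera call.
- bot.job_done(): hands the job in, once; it reports no verdict.
Trained networks look in the newest picture that a camera, given by its name, has taken for a name from the list of things; names that differ only in an ending like _2 or _b are one class to them, and where a whole thing is asked for, a point or a joint stands for the part that bears it (a point fixed in the world has none). Each returns a list of dicts, best first, with "conf" (0 to 1); they miss things now and then, are a little off and sometimes report something else, mostly with a low value. They report only what shows in the picture. A call takes as long as a camera call. They do not tell look-alikes from the thing itself.
- bot.regions_of(camera, label): "pixels" (420x560 bool, what is visible of it) and "point" ([row, column] in pixels, amid what is visible of it).
The state is a dict: "time": time; "q": joint angles; "qd": joint speeds; "joint_efforts": joint torques, N m; "ee_pos": TCP position; "tcp_rot": TCP orientation; "wrist_force": force on the tool from outside, world axes, zero at the start; "torque": the same for the moment, N m; "opening": finger opening in m.
Only numpy, scipy, OpenCV 4.12 (cv2) and the standard library are available. Lean on these libraries where they do the work, as an engineer would, in place of code of your own. Each camera call takes 0.05 s, during which the arm holds its last target. There are 200 camera calls.

## Task

Move the small plaster rosette from the front of the board into the open casting box so that it lies flat, face up, clear of the sliding gate. Then lift the gate's latch bar over its keeper, slide the gate shut and let the bar drop into the keeper's notch. Leave the plaster leaves, the plain disc, the batten and the pencil where they lie.

Things in the scene. Friction and masses are not known exactly. Their poses are not given: they have to be found in the camera images.
- rosette_center (a point): centre (half-way up) of the off-white plaster rosette: a disc 64 mm in diameter, rim 13 mm high, 22 mm high at its middle boss, with a ring of nine beads; 0.08 kg. Lies loose, face up (z up), on the board on the robot's side of the casting box's open front.
- chamber (a point): centre of the casting box's floor, 12 mm above the bench. Fixed. x points from the open front to the back wall, y along the gate, z up. Inside: x -50 to +50 mm, y -75 to +75 mm; grey walls 12 mm thick, 40 mm high at +x and both y ends; the whole -x side is the opening. The gate, 12 mm thick, runs on the line x = -58 mm.
- box: the plywood board that carries the casting box, 12 mm thick; its top is also the box's floor, with no step at the opening. Same axes as the chamber; origin on the bench, 58 mm to -x of the chamber's centre, so under the gate's line. The board reaches from x = -160 to +140 and y = -255 to +130 mm from this origin.
- gate (a joint): opening of the sliding gate in m: 0 = shut (stop), 0.16 = fully open. A brown wooden board 160 mm long, 12 mm thick, 40 mm high (top 52 mm above the bench); shutting moves it to +y. Leading edge at y = +75 mm minus this value in the chamber frame. About 2.5 N of friction; it stays where it is left. Carries the latch bar.
- bar (a joint): angle of the steel latch bar in rad: 0 = level (stop; it falls back there by its weight), 0.42 = nose fully raised. Lies along y on top of the gate, 14 mm wide, 10 mm thick; its nose reaches 110 mm to +y of the pivot, 22 mm past the gate's leading edge, with a tooth under it. While the bar is level the tooth strikes the keeper and the gate cannot shut.
- bar_pivot (a point): the bar's pivot pin (along x) on the gate, 64 mm above the bench; two steel cheeks beside it reach 74 mm above the bench. Turns with the bar. To -y of it the bar has a short upturned tail ending in a thumb pad: pushing the pad down raises the nose (1 to 2 N; 16 mm down gives about 0.3 rad).
- thumb_pad (a point): middle of the top face of the thumb pad, a steel plate 34 mm (x) by 38 mm along the tail, 53 mm to -y of the pivot, 87 mm above the bench with the bar level; it then slopes up to -y by 0.35 rad. On its +y edge, 17 mm from this point, stands a ridge 34 mm wide and 13 mm high: pushing it to +y slides the gate shut. Axes turn with the bar.
- bar_tooth (a point): middle of the underside of the tooth under the bar's nose (14 mm in x, 12 mm in y, 16 mm down from the bar's underside). 43 mm above the bench with the bar level.
- notch (a point): middle of the notch's floor, 36 mm above the bench, in the dark steel keeper (34 mm in x) fixed at the +y end of the opening; axes as the chamber's. The notch is 20 mm long in y, between a 6 mm thick lip to -y and an 8 mm one to +y, both 57 mm above the bench. With the gate shut and the bar level the tooth hangs in it, 7 mm over this point.
- leaf_big: Bystander, to be left alone: big off-white plaster leaf 240 x 200 x 22 mm lying on the bench on the robot's right. Origin at the centre of its underside.
- leaf_small: Bystander, to be left alone: smaller plaster leaf 190 x 140 x 18 mm lying on the bench on the robot's left. Origin at the centre of its underside.
- batten: Bystander, to be left alone: dark wooden batten 150 x 32 x 10 mm lying on the board in front of the open gate. Origin at the centre of its underside.
- pencil: Bystander, to be left alone: green pencil 120 x 8 x 8 mm lying on the board, to the +y side. Origin at the centre of its underside.
- plain_disc: Bystander, to be left alone: plain plaster disc, 68 mm in diameter, 18 mm high, on the board behind the open gate; not the rosette. Origin at the centre of its underside.
There are look-alikes about, which are no part of the job. Leave any purple or red look-alike of the part that bears rosette_center alone.

How it is judged:
By the outcome, as a careful person would: the job done as asked, in the order asked, and still so for the second after the job is handed in, with the robot touching nothing.
It also fails if it takes over 45 s, if anything falls off the work surface, if the arm or the gripper's body presses on something with over 40 N, if the wrist force passes 120 N, or if a joint passes its speed limit or range.

## Working session

There is one attempt and no reset: what is moved stays moved. The work goes in short steps, Python scripts to look and compute and a shell command to move; the robot and the scene stay as the last step left them, time stands still between calls to the robot, and variables do not carry over. Pictures are saved under pics/ and viewed, about 8 in all and at most 12, crops included, and the job is handed in when it is done.

```bash
mkdir -p pics; ls
cat > h.py <<'E'
import numpy as np, cv2
from workcell import bot
def cam(n):
    m=bot.camera_model(n);R=cv2.Rodrigues(np.array(m['rvec'],float))[0];return m,R,np.array(m['tvec'],float).ravel()
def world(n,dep):
    m,R,t=cam(n)
    v,u=np.mgrid[:420,:560]
    xd=(u-m['cx'])/m['fx'];yd=(v-m['cy'])/m['fy'];x,y=xd.copy(),yd.copy()
    for _ in range(15):
        s=1+m['k1']*(x*x+y*y);x,y=xd/s,yd/s
    P=np.dstack([x,y,np.ones_like(x)])*dep[...,None]
    W=(P-t)@R
    W[dep<=0]=np.nan
    return W
def shot(n,f=None):
    p,d=bot.camera(n)
    if f: cv2.imwrite('pics/'+f,p[...,::-1])
    return p,world(n,d)
E
python3 - <<'E'
from h import *
np.set_printoptions(precision=4,suppress=True)
o=bot.get_obs();print(o)
for n in('top','side'):
    p,W=shot(n,n+'0.png');np.save(n+'W.npy',W)
    m,R,t=cam(n);print(n,-R.T@t,m['k1'])
    for l in('rosette_center','gate','thumb_pad','notch','bar','plain_disc','batten','pencil','box','leaf_big','leaf_small'):
        try:
            for r in bot.regions_of(n,l)[:4]:
                k=r['pixels'];w=W[k];w=w[np.isfinite(w[:,0])]
                print(l,round(r['conf'],2),np.round(r['point']),k.sum(),np.median(w,0),np.percentile(w,2,0),np.percentile(w,98,0),p[k].mean(0).round())
        except Exception as e: print(l,e)
E
```

```text
pics
{'time': 0.0, 'q': array([71.9624,  5.0106, 10.0361, 95.0988, -0.0022, 90.    ]), 'qd': array([ 0.0536, -0.1224,  0.0546,  0.002 ,  0.0217, -0.0033]), 'joint_efforts': array([ -0.0024, -52.0396,  46.48  ,   0.0167,  -0.    ,  -0.    ]), 'ee_pos': array([0.1702, 0.5228, 0.2306]), 'tcp_rot': array([-90.0022,   0.0734,  71.9623]), 'wrist_force': array([ 0.196 , -0.3273,  0.221 ]), 'torque': array([ 0.0039,  0.0066, -0.0461]), 'opening': 0.08548484947897855}
top [ 0.2956 -0.0068  1.4848] -0.19393835359910475
rosette_center 0.77 [284. 324.] 429 [ 0.3523 -0.117   0.0175] [ 0.325  -0.1449  0.0078] [ 0.3815 -0.0899  0.0259] [111.  42.  41.]
rosette_center 0.77 [215. 183.] 403 [0.5551 0.2488 0.0175] [0.5287 0.2219 0.0036] [0.584  0.2773 0.0251] [79. 47. 95.]
rosette_center 0.74 [229. 271.] 444 [0.508  0.02   0.0292] [ 0.4808 -0.0076  0.0171] [0.5385 0.0493 0.0372] [120. 120. 117.]
rosette_center 0.72 [283. 278.] 447 [ 0.365  -0.0019  0.0169] [ 0.3359 -0.0311  0.0045] [0.3929 0.0253 0.025 ] [111.  46.  45.]
gate 0.96 [196. 320.] 614 [ 0.5898 -0.1213  0.0699] [ 0.5798 -0.1908  0.0226] [ 0.
[... 2803 characters left out ...]
.6753 -0.1364  0.0289] [ 0.6439 -0.1565  0.0154] [ 0.7045 -0.0946  0.032 ] [177. 173. 152.]
batten 0.97 [263. 284.] 613 [ 0.4913 -0.1255  0.021 ] [ 0.4239 -0.1399  0.0115] [ 0.5691 -0.1023  0.024 ] [92. 55. 35.]
box 0.93 [241. 292.] 8736 [ 0.5788 -0.0562  0.0122] [ 0.4326 -0.2185  0.0011] [0.7223 0.139  0.0748] [159. 137. 104.]
leaf_big 0.66 [363. 370.] 7536 [ 0.4692 -0.4815  0.0197] [ 0.3863 -0.5663  0.0028] [ 0.5751 -0.3771  0.0234] [188. 185. 180.]
leaf_small 0.68 [166. 208.] 794 [0.5583 0.489  0.0158] [0.4986 0.421  0.0005] [0.6284 0.5895 0.0213] [187. 176. 156.]
leaf_small 0.57 [233. 312.] 354 [ 0.5899 -0.1065  0.0697] [ 0.5785 -0.1928  0.0471] [ 0.6084 -0.0169  0.093 ] [127. 122. 115.]
```

Run:
```python
from h import *
a=cv2.imread('pics/top0.png')[130:330,150:420];cv2.imwrite('pics/t1.png',cv2.resize(a,None,fx=2.9,fy=2.9,interpolation=2))
a=cv2.imread('pics/side0.png')[150:330,170:430];cv2.imwrite('pics/s1.png',cv2.resize(a,None,fx=3,fy=3,interpolation=2))
```

```text
(no output)
```

View pics/t1.png

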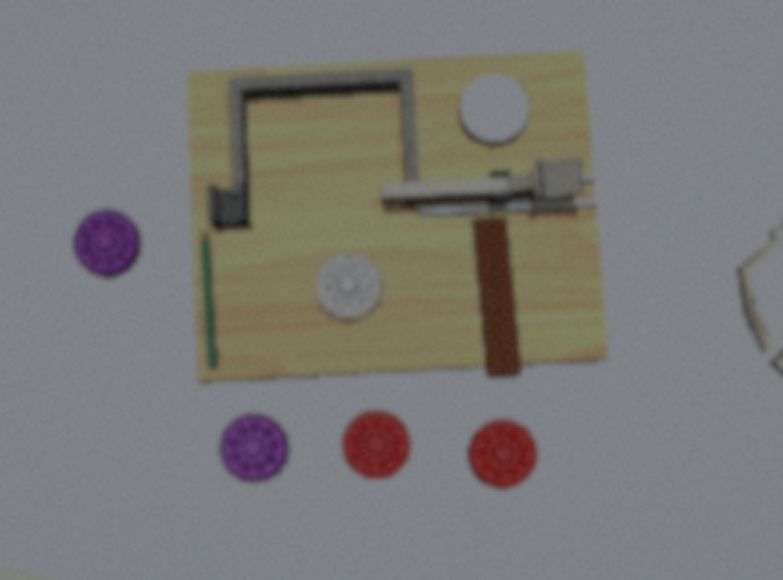

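View pics/s1.png

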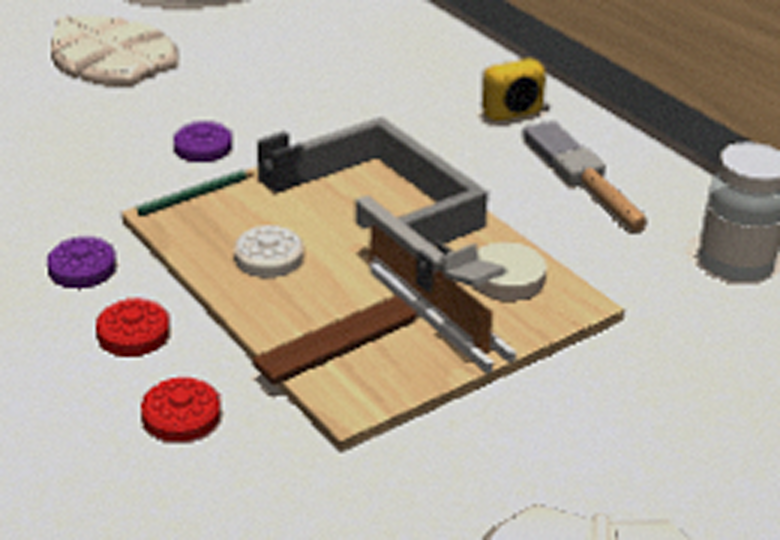

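```bash
cat > m.py <<'E'
from h import *
np.set_printoptions(precision=4,suppress=True)
def fit(n):
    r=bot.regions_of(n,'box'); return r[0]['pixels']
E
python3 - <<'E'
from m import *
for n in('top','side'):
    W=np.load(n+'W.npy');p=cv2.imread('pics/%s0.png'%n)
    ok=np.isfinite(W[...,0])
    sel=ok&(abs(W[...,2]-.012)<.004)&(W[...,0]>.4)&(W[...,0]<.76)&(abs(W[...,1])<.26)
    nlab,lab,st,_=cv2.connectedComponentsWithStats(sel.astype(np.uint8));k=1+np.argmax(st[1:,4])
    P=W[lab==k];print(n,'board z',np.median(P[:,2]))
    rc=cv2.minAreaRect((P[:,:2]*1000).astype(np.float32));print('board rect',rc)
    # robust: trimmed extents along rotated axes; best yaw by wall tops
    wl=ok&(abs(W[...,2]-.052)<.004)&(W[...,0]>.55)&(W[...,0]<.75)&(W[...,1]>-.09)&(W[...,1]<.16)
    Q=W[wl];print('walltop',len(Q),Q.min(0),Q.max(0))
    far=Q[Q[:,0]>np.percentile(Q[:,0],99)-.03]; far=far[(far[:,1]>-.03)&(far[:,1]<.08)]
    f=np.polyfit(far[:,1],far[:,0],1);print('back wall x = a y + b',f,'yaw',-np.degrees(np.arctan(f[0])),len(far))
    hi=ok&(W[...,2]>.058)&(W[...,0]>.5)&(W[...,0]<.65)&(W[...,1]<0)&(W[...,1]>-.25)
    H=W[hi];b=H[(H[:,2]<.08)];b=b[b[:,1]>-.11];f=np.polyfit(b[:,1],b[:,0],1);print('bar line',f,'nose y',np.percentile(H[:,1],98),'z',np.median(b[:,2]))
    t=H[H[:,2]>.078];print('pad',len(t),t.mean(0),np.percentile(t,3,0),np.percentile(t,97,0))
    k=ok&(abs(W[...,2]-.057)<.004)&(W[...,0]>.52)&(W[...,0]<.63)&(W[...,1]>.03)&(W[...,1]<.13)
    K=W[k];print('keeper',len(K),K.min(0),K.max(0),K.mean(0))
    for l in['rosette_center']:
        for r in bot.regions_of(n,l):
            if abs(r['point'][0]-230)<8 and abs(r['point'][1]-268)<10:
                w=W[r['pixels']];w=w[w[:,2]>.0205];print('ros',w.mean(0),cv2.minEnclosingCircle((w[:,:2]*1000).astype(np.float32)))
E
```

```text
top board z 0.011914865106583536
board rect ((581.224365234375, -22.553024291992188), (301.41644287109375, 389.583984375), 1.6263039112091064)
walltop 524 [ 0.5693 -0.0818  0.048 ] [0.7108 0.149  0.056 ]
back wall x = a y + b [-0.0402  0.7044] yaw 2.3036459217740908 151
bar line [-0.0294  0.5896] nose y -0.015509438628090899 z 0.06806982322347184
pad 224 [ 0.5951 -0.1709  0.0871] [ 0.5788 -0.1926  0.0788] [ 0.6114 -0.1459  0.095 ]
keeper 39 [0.5708 0.1159 0.053 ] [0.6282 0.1272 0.0609] [0.6003 0.1193 0.0561]
ros [0.5091 0.0208 0.0295] ((510.3585510253906, 20.687429428100586), 32.120967864990234)
side board z 0.011770173288303605
board rect ((565.7970581054688, 30.18329620361328), (275.05755615234375, 271.96539306640625), 1.942370057106018)
walltop 431 [ 0.5685 -0.0899  0.048 ] [0.714  0.1481 0.0559]
back wall x = a y + b [-0.0286  0.7036] yaw 1.64064646059556 107
bar line [-0.0349  0.5883] nose y -0.018704652382281993 z 0.0679199331180303
pad 172 [ 0.5925 -0.1724  0.0871] [ 0.5776 -0.1945  0.0792] [ 0.6103 -0.1545  0.0932]
keeper 26 [0.5695 0.1088 0.0532] [0.6192 0.1204 0.0603] [0.5888 0.1134 0.0558]
ros [0.5076 0.0118 0.0285] ((509.895751953125, 15.616881370544434), 32.010345458984375)
```

```bash
python3 -m jog '[[0,1.5,-2.2,0,0,0,0.5],[0,3,-4.4,0,0,0,1],[0,4.5,-6.7,-1,0,0,1.3],[0,4.5,-6.7,-1,0,0,1.3],[0,4.5,-6.7,-1,0,0,1.3]]' 40; python3 -c "
from h import *;print(bot.get_obs()['q'])"
```

```text
time: 1.8
ee_pos: [0.2845, 0.3517, 0.2055]
tcp_rot: [-90.0, 0.1, 78.2]
wrist_force: [-0.2, 0.8, 0.7]
opening: 0.0854
[ 5.10681315e+01 -8.73200270e+00 -6.13906301e+00  9.26616280e+01
 -5.25561688e-02  6.28442297e+01]
```

```bash
python3 -m jog '[[0,4.5,-6.7,-1.2,0,0,1.4],[0,4.5,-6.7,-1.2,0,0,1.4],[0,4.5,-6.7,-1.2,0,0,1.4],[0,4.5,-6.7,-1.2,0,0,1.4],[0,4.5,-6.7,-1.2,0,0,1.4]]'; python3 -m jog '[[0,4.5,-6.6,-1.1,0,0,1.3],[0,4.5,-6.6,-1.1,0,0,1.3],[0,4.5,-6.6,-1.1,0,0,1.3],[0,4.5,-6.6,-1.1,0,0,1.3],[0,4.5,-6.6,-1.1,0,0,1.3]]'
```

```text
time: 2.3
ee_pos: [0.397, 0.1845, 0.1756]
tcp_rot: [-90.0, 0.1, 85.2]
wrist_force: [-0.5, 1.4, 0.9]
opening: 0.0854
time: 2.8
ee_pos: [0.5096, 0.0198, 0.1474]
tcp_rot: [-89.9, 0.0, 91.7]
wrist_force: [-0.2, 1.2, -0.7]
opening: 0.0859
```

```bash
python3 -m jog '[[0,0,0,-1.5,0,0,0],[0,0,0,-3,0,0,0],[0,0,0,-3.5,0,0,0],[0,0,0,-3.5,0,0,0]]'
python3 - <<'E'
from m import *
p,W=shot('side');a=p[170:290,200:340,::-1];cv2.imwrite('pics/s2.png',cv2.resize(a,None,fx=5,fy=5,interpolation=2))
print(bot.get_obs()['ee_pos'])
s=np.isfinite(W[...,0])&(abs(W[...,0]-.51)<.06)&(abs(W[...,1]-.02)<.075)&(W[...,2]>.042)&(W[...,2]<.13)
v,u=np.nonzero(s);print(len(v))
for lo in np.arange(.042,.1,.006):
    k=s&(W[...,2]>=lo)&(W[...,2]<lo+.006);w=W[k]
    if len(w):print(round(lo,3),len(w),w.min(0)[:2],w.max(0)[:2])
E
```

```text
time: 3.2
ee_pos: [0.5066, 0.0238, 0.06]
tcp_rot: [-89.8, -0.0, 92.0]
wrist_force: [-0.3, -0.4, 1.3]
opening: 0.0855
[0.5077 0.0238 0.0619]
309
0.072 16 [ 0.4993 -0.0273] [0.5156 0.0689]
0.078 25 [ 0.4946 -0.0329] [0.5152 0.0693]
0.084 32 [ 0.4945 -0.0341] [0.517  0.0707]
0.09 31 [ 0.4945 -0.0353] [0.518  0.0697]
0.096 36 [ 0.4951 -0.037 ] [0.5171 0.0741]
```

View pics/s2.png

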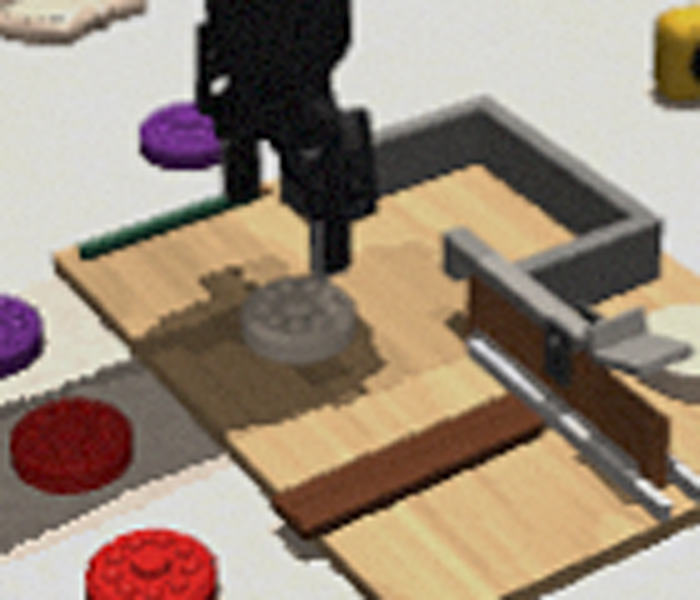

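```bash
python3 -m jog '[[0,0.1,-0.15,-1,0,0,0],[0,0.1,-0.15,-1.8,0,0,0],[0,0.1,-0.15,-2.1,0,0,0],[0,0.1,-0.15,-2.1,0,0,0]]' 30; python3 -m jog '[[0.4,0,0,0,0,0,0],[1,0,0,0,0,0,0],[1,0,0,0,0,0,0],[1,0,0,0,0,0,0],[1,0,0,0,0,0,0]]' 30
```

```text
time: 3.65
ee_pos: [0.5106, 0.0195, 0.0096]
tcp_rot: [-90.0, -0.0, 92.0]
wrist_force: [-0.3, -0.2, 0.4]
opening: 0.0853
time: 4.15
ee_pos: [0.5113, 0.0194, 0.0109]
tcp_rot: [-90.2, -0.0, 92.0]
wrist_force: [-2.2, 0.6, 6.9]
opening: 0.062
```

```bash
python3 -m jog '[[1,0,0,0.6,0,0,0],[1,0,0.5,1.4,0,0,0],[1,0,1.25,1.6,0,0,0],[1,0,1.25,1.6,0,0,0],[1,0,1.25,1.6,0,0,0]]'
python3 - <<'E'
from m import *
p,W=shot('side');a=p[170:290,200:340,::-1];cv2.imwrite('pics/s3.png',cv2.resize(a,None,fx=5,fy=5,interpolation=2))
print(bot.get_obs()['ee_pos'],bot.get_obs()['opening'])
for r in bot.regions_of('side','rosette_center'):print(r['conf'],r['point'],np.nanmedian(W[r['pixels']],0),np.nanpercentile(W[r['pixels']],[3,97],0)[:,2])
E
```

```text
time: 4.65
ee_pos: [0.5106, 0.0506, 0.0497]
tcp_rot: [-90.1, 0.0, 92.0]
wrist_force: [-0.0, 0.0, -0.7]
opening: 0.0621
[0.5103 0.0502 0.0492] 0.06189955745911471
0.87 [236.8, 195.4] [0.3568 0.0961 0.0157] [-0.0002  0.0217]
0.82 [261.5, 213.9] [ 0.3582 -0.0157  0.0155] [-0.0003  0.0214]
0.7 [283.9, 229.3] [ 0.3465 -0.1313  0.0152] [-0.0005  0.021 ]
0.66 [214.8, 251.8] [0.4953 0.0418 0.0665] [0.0514 0.0779]
0.48 [199.2, 235.7] [0.5444 0.2352 0.0157] [0.0005 0.0218]
```

View pics/s3.png

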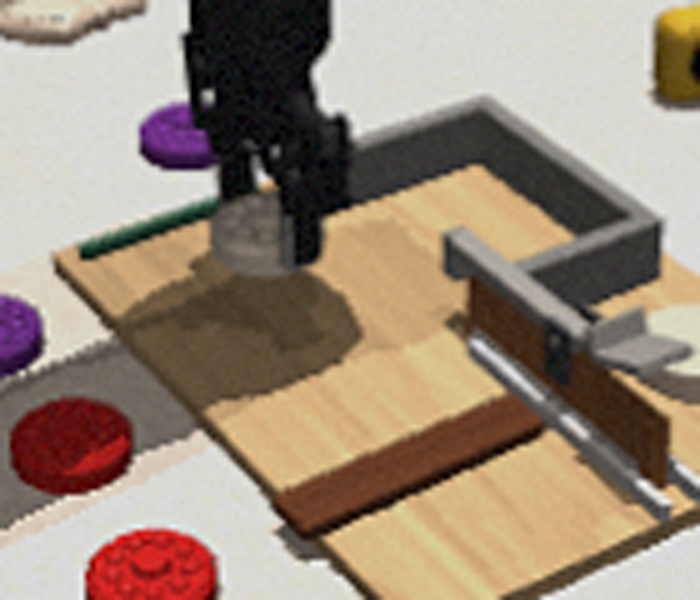

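```bash
python3 -m jog '[[1,1.8,0,0,0,0,0],[1,3.6,0,0,0,0,0],[1,5.2,0,0,0,0,0],[1,5.55,0,0,0,0,0],[1,5.55,0,0,0,0,0]]'; python3 -m jog '[[1,0,0,-0.7,0,0,0],[1,0,0,-1.3,0,0,0],[1,0,0,-1.5,0,0,0],[1,0,0,-1.55,0,0,0],[1,0,0,-1.55,0,0,0]]'
```

```text
time: 5.25
ee_pos: [0.6493, 0.0497, 0.0474]
tcp_rot: [-89.9, 0.0, 91.9]
wrist_force: [-0.6, -0.1, -0.9]
opening: 0.0622
time: 5.75
ee_pos: [0.6477, 0.0503, 0.011]
tcp_rot: [-90.0, 0.0, 92.0]
wrist_force: [-4.8, -1.3, 6.1]
opening: 0.0621
```

```bash
python3 -m jog '[[0.15,0,0,0,0,0,0],[0.1,0,0,0,0,0,0],[0.1,0,0,0,0,0,0],[0.1,0,0,0,0,0,0]]'; python3 -m jog '[[0.1,0,0,1,0,0,0],[0.1,0,0,2.5,0,0,0],[0.3,0,0,4.2,0,0,0],[1,0,0,5.5,0,0,0],[1,0,0,5.5,0,0,0]]'
```

```text
time: 6.15
ee_pos: [0.6489, 0.0505, 0.01]
tcp_rot: [-90.0, -0.0, 92.0]
wrist_force: [-0.0, 0.4, 0.7]
opening: 0.0767
time: 6.65
ee_pos: [0.651, 0.0506, 0.1533]
tcp_rot: [-90.5, -0.0, 92.0]
wrist_force: [0.5, -1.0, -0.2]
opening: 0.0338
```

```bash
python3 -m jog '[[1,-1,-0.6,0,0,0,-1.7],[1,-2,-1.6,0,0,0,-3.4],[1,-3,-2.6,0,0,0,-5.1],[1,-4,-3.6,0,0,0,-6.8],[1,-5,-4.6,0,0,0,-8.5]]'; python3 -m jog '[[1,-0.4,-1,0,0,0,-1.7],[1,-0.8,-2,0,0,0,-3.4],[1,-0.96,-3,0,0,0,-5.1],[1,-0.96,-4,0,0,0,-6.8],[1,-0.96,-5,0,0,0,-8.5]]'; python3 -m jog '[[1,0,0,0,0,0,-1],[1,0,0,0,0,0,-1],[1,0,0,0,0,0,-1]]'
python3 - <<'E'
from m import *
for n in('top','side'):
    p,W=shot(n,n+'4.png');np.save(n+'W4.npy',W)
    for r in bot.regions_of(n,'rosette_center'):
        w=W[r['pixels']];w=w[np.isfinite(w[:,0])]
        if np.median(w[:,0])>.6: print(n,r['conf'],r['point'],np.median(w,0),cv2.minEnclosingCircle((w[w[:,2]>.02][:,:2]*1000).astype(np.float32)),np.percentile(w[:,2],[2,98]))
    ok=np.isfinite(W[...,0]);s=ok&(W[...,2]>.056)&(W[...,0]>.57)&(W[...,0]<.62)&(W[...,1]<0)&(W[...,1]>-.22)
    H=W[s]
    for y in np.arange(-.205,0,.008):
        w=H[(H[:,1]>=y)&(H[:,1]<y+.008)]
        if len(w):print(round(y+.004,3),len(w),w[:,0].min().round(4),w[:,0].max().round(4),np.percentile(w[:,2],[10,50,95]))
a=cv2.imread('pics/side4.png')[150:310,180:400];cv2.imwrite('pics/s4.png',cv2.resize(a,None,fx=3.5,fy=3.5,interpolation=2))
E
```

```text
time: 7.15
ee_pos: [0.5227, -0.0652, 0.1465]
tcp_rot: [-90.0, 0.0, 49.1]
wrist_force: [0.4, -0.4, 0.2]
opening: 0.0004
time: 7.65
ee_pos: [0.4996, -0.1905, 0.1468]
tcp_rot: [-90.0, 0.0, 6.6]
wrist_force: [0.2, 1.0, 0.1]
opening: 0.0001
time: 7.95
ee_pos: [0.4998, -0.1893, 0.147]
tcp_rot: [-90.0, 0.0, 2.1]
wrist_force: [-0.3, -0.4, 0.6]
opening: 0.0001
top 0.66 [176.9, 259.3] [0.6442 0.0523 0.029 ] ((645.6922607421875, 52.794105529785156), 32.53239822387695) [0.0157 0.037 ]
-0.185 22 0.579 0.6123 [0.0838 0.0876 0.0919]
-0.177 41 0.5792 0.6118 [0.0834 0.088  0.0921]
-0.169 41 0.5781 0.6141 [0.0782 0.0824 0.089 ]
-0.161 34 0.5783 0.6117 [0.0789 0.082  0.0871]
-0.153 42 0.578 0.6121 [0.0779 0.0905 0.0933]
-0.145 17 0.5882 0.6021 [0.0718 0.0747 0.0799]
-0.137 16 0.5878 0.6 [0.0669 0.0718 0.0762]
-0.129 26 0.5818 0.6061 [0.067  0.0701 0.0754]
-0.121 33 0.5806 0.6063 [0.0641 0.0692 0.0762]
-0.113 28 0.5807 0.6062 [0.0622 0.0683 0.0742]
-0.105 18 0.5859 0.5989 [0.0642 0.0688 0.0723]
-0.097 18 0.5853 0.5993 [0.066  0.0685 0.0713]
-0.089 18 0.5857 0.5992 [0.0655 0.0678 0.0732]
-0.081 18 0.5845
[... 537 characters left out ...]
.0938]
-0.185 22 0.5764 0.6113 [0.0853 0.0883 0.0905]
-0.177 19 0.5768 0.6118 [0.0841 0.0861 0.0881]
-0.169 20 0.5787 0.6091 [0.0804 0.0836 0.0848]
-0.161 52 0.5773 0.6119 [0.0799 0.0842 0.0926]
-0.153 24 0.5789 0.6114 [0.0854 0.0899 0.0933]
-0.145 2 0.5878 0.5879 [0.0689 0.0701 0.0713]
-0.137 11 0.5816 0.5922 [0.0596 0.068  0.0723]
-0.129 28 0.5807 0.6084 [0.0614 0.0686 0.0751]
-0.121 29 0.5815 0.6061 [0.0608 0.0695 0.0753]
-0.113 15 0.581 0.6076 [0.0631 0.0688 0.0732]
-0.105 13 0.585 0.6012 [0.0633 0.068  0.0697]
-0.097 15 0.5859 0.6011 [0.0624 0.0679 0.07  ]
-0.089 9 0.5863 0.5991 [0.063  0.0683 0.0689]
-0.081 1 0.6001 0.6001 [0.068 0.068 0.068]
-0.025 1 0.584 0.584 [0.0573 0.0573 0.0573]
```

View pics/s4.png

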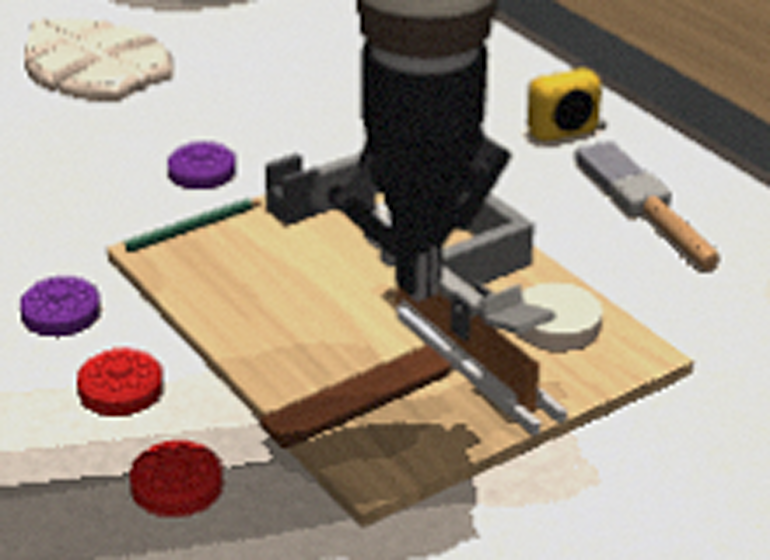

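```bash
python3 -m jog '[[1,1.8,0.2,0,0,0,0],[1,3.4,0.5,0,0,0,0],[1,3.8,0.5,-1,0,0,0],[1,3.8,0.5,-2,0,0,0],[1,3.8,0.5,-2,0,0,0]]'; python3 -m jog '[[1,0,0,-0.3,0,0,0],[1,0,0,-0.6,0,0,0],[1,0,0,-0.9,0,0,0],[1,0,0,-1.05,0,0,0],[1,0,0,-1.05,0,0,0]]';python3 - <<'E'
from m import *
p,W=shot('side');a=p[170:310,200:400,::-1];cv2.imwrite('pics/s5.png',cv2.resize(a,None,fx=4,fy=4,interpolation=2))
print(bot.get_obs()['wrist_force'])
E
```

```text
time: 8.65
ee_pos: [0.5936, -0.176, 0.0935]
tcp_rot: [-89.9, 0.3, 2.1]
wrist_force: [-0.5, 0.7, 0.6]
opening: -0.0
time: 9.15
ee_pos: [0.5948, -0.177, 0.071]
tcp_rot: [-90.0, 0.0, 2.0]
wrist_force: [0.0, 0.4, 0.4]
opening: -0.0002
[-1.0677  0.1584  1.6385]
```

View pics/s5.png

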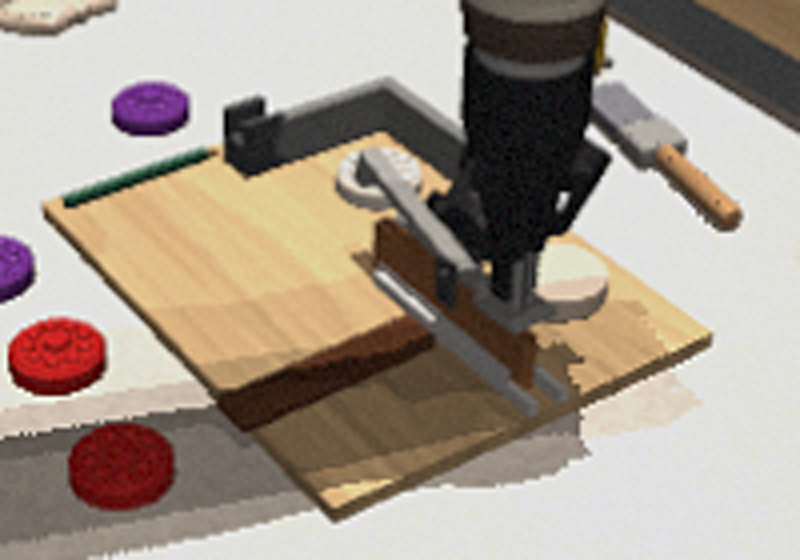

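```bash
python3 -m jog '[[1,0,0.3,0,0,0,0],[1,-0.03,1,0,0,0,0],[1,-0.06,1.9,0,0,0,0],[1,-0.1,2.8,0,0,0,0],[1,-0.12,3.6,0,0,0,0]]'; python3 -m jog '[[1,-0.03,0.6,0,0,0,0],[1,-0.05,1.2,0,0,0,0],[1,-0.06,1.6,0,0,0,0],[1,-0.06,1.8,0,0,0,0],[1,-0.06,1.8,0,0,0,0]]';python3 - <<'E'
from m import *
p,W=shot('side');a=p[170:310,200:400,::-1];cv2.imwrite('pics/s6.png',cv2.resize(a,None,fx=4,fy=4,interpolation=2))
print(bot.get_obs()['wrist_force'])
E
```

```text
time: 9.7
ee_pos: [0.5922, -0.086, 0.0719]
tcp_rot: [-90.1, -0.1, 2.0]
wrist_force: [0.5, -3.6, 1.1]
opening: -0.0002
time: 10.2
ee_pos: [0.5903, -0.0412, 0.0712]
tcp_rot: [-90.0, 0.0, 2.0]
wrist_force: [0.0, 0.0, 0.3]
opening: -0.0
[0.3468 1.1502 2.2883]
```

View pics/s6.png

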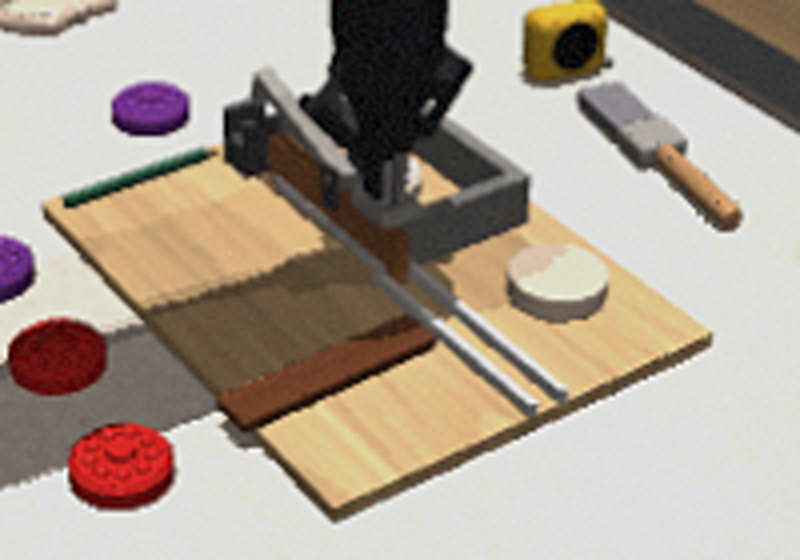

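```bash
python3 -m jog '[[1,0,0.2,0,0,0,0],[1,-0.01,0.4,0,0,0,0],[1,-0.02,0.6,0,0,0,0],[1,-0.02,0.7,0,0,0,0]]'; python3 -m jog '[[1,0,0.08,0,0,0,0],[1,0,0.16,0,0,0,0]]';python3 -m jog '[[1,0,0.08,0,0,0,0],[1,0,0.16,0,0,0,0]]'
```

```text
time: 10.65
ee_pos: [0.5898, -0.0264, 0.0715]
tcp_rot: [-90.3, 0.0, 1.9]
wrist_force: [-2.7, -22.6, 5.8]
opening: 0.0001
time: 10.85
ee_pos: [0.5899, -0.0259, 0.0721]
tcp_rot: [-90.7, 0.0, 1.7]
wrist_force: [-5.1, -37.7, 8.2]
opening: -0.0003
time: 11.05
ee_pos: [0.5899, -0.0254, 0.0728]
tcp_rot: [-91.0, -0.0, 1.6]
wrist_force: [-6.2, -55.1, 11.8]
opening: -0.0002
```

```bash
python3 -m jog '[[1,0,-0.15,0,0,0,0],[1,0,-0.3,0,0,0,0],[1,0,-0.3,0,0,0,0]]'
python3 - <<'E'
from m import *
p,W=shot('side');a=p[170:310,200:400,::-1];cv2.imwrite('pics/s7.png',cv2.resize(a,None,fx=4,fy=4,interpolation=2))
print(bot.get_obs()['wrist_force'])
E
```

```text
time: 11.35
ee_pos: [0.5898, -0.0266, 0.0715]
tcp_rot: [-90.2, 0.0, 1.8]
wrist_force: [-2.1, -13.9, 2.8]
opening: 0.0002
[ -2.7299 -15.8686   3.8389]
```

View pics/s7.png

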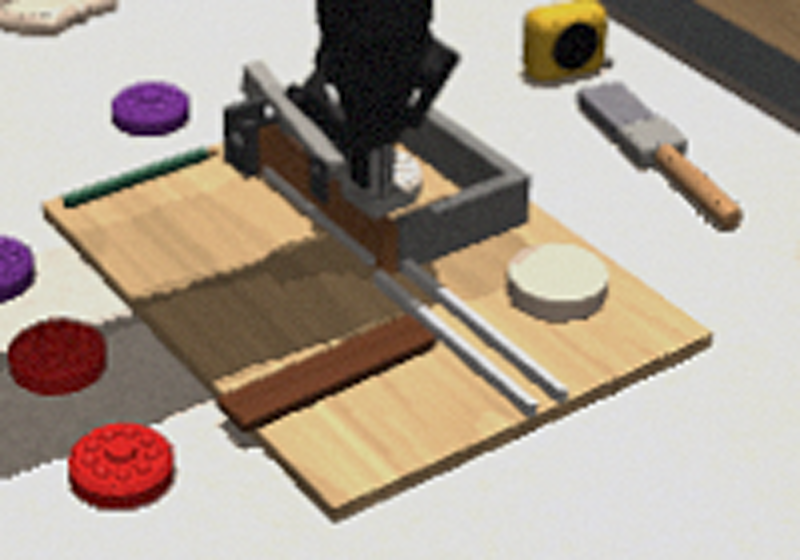

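```bash
python3 -m jog '[[1,0,-0.1,0,0,0,0],[1,0,-0.1,0.2,0,0,0],[1,0,-0.1,0.5,0,0,0],[1,0,-0.1,0.9,0,0,0],[1,0,-0.1,1.4,0,0,0]]'; python3 -m jog '[[1,0,0,1,0,0,0],[1,-1.5,-0.5,2,0,0,0],[1,-3.5,-2,2.5,0,0,0],[1,-5.5,-4,2.5,0,0,0],[1,-5.5,-5,2.5,0,0,0]]'
python3 - <<'E'
from m import *
for n in('top','side'):
    p,W=shot(n,n+'8.png')
    for r in bot.regions_of(n,'rosette_center'):
        w=W[r['pixels']];w=w[np.isfinite(w[:,0])]
        if np.median(w[:,0])>.6: print(n,r['conf'],r['point'],np.median(w,0),np.percentile(w[:,2],[2,98]))
    ok=np.isfinite(W[...,0]);s=ok&(W[...,2]>.056)&(W[...,0]>.57)&(W[...,0]<.61)&(W[...,1]<.2)&(W[...,1]>-.1)
    H=W[s]
    for y in np.arange(-.07,.17,.01):
        w=H[(H[:,1]>=y)&(H[:,1]<y+.01)]
        if len(w):print(round(y+.005,3),len(w),np.percentile(w[:,2],[10,50,95]))
a=cv2.imread('pics/side8.png')[160:280,210:350];cv2.imwrite('pics/s8.png',cv2.resize(a,None,fx=5,fy=5,interpolation=2))
E
```

```text
time: 11.9
ee_pos: [0.59, -0.0261, 0.1072]
tcp_rot: [-90.0, 0.0, 2.0]
wrist_force: [1.0, 0.8, -0.2]
opening: 0.0
time: 12.4
ee_pos: [0.4531, -0.1475, 0.1708]
tcp_rot: [-90.0, -0.1, 2.1]
wrist_force: [1.4, -1.0, 0.3]
opening: -0.0001
top 0.67 [177.7, 259.5] [0.6462 0.0526 0.0281] [0.0099 0.0372]
-0.045 32 [0.0867 0.0915 0.0954]
-0.035 52 [0.0859 0.0895 0.0943]
-0.025 47 [0.0812 0.0854 0.0899]
-0.015 45 [0.0789 0.0829 0.0889]
-0.005 51 [0.0794 0.0896 0.0959]
0.005 21 [0.0719 0.0754 0.0797]
0.015 28 [0.0643 0.0704 0.0783]
0.025 35 [0.0638 0.0699 0.0756]
0.035 35 [0.0612 0.0687 0.0774]
0.045 24 [0.0643 0.0683 0.0727]
0.055 24 [0.0623 0.0682 0.0744]
0.065 21 [0.0657 0.0681 0.0732]
0.075 21 [0.0655 0.0696 0.0737]
0.085 23 [0.0654 0.0689 0.0739]
0.095 23 [0.0618 0.0693 0.0722]
0.105 20 [0.0628 0.0696 0.0726]
0.115 28 [0.0575 0.0662 0.0715]
0.125 27 [0.0613 0.0682 0.0726]
0.135 14 [0.0661 0.068  0.0745]
0.145 23 [0.0569 0.0594 0.0614]
side 0.52 [220.1, 299.1] [0.6486 0.0245 0.0259] [0.013  0.0783]
-0.045 34 [0.0874 0.0901 0.0931]
-0.035 20 [0.0836 0.0882 0.0902]
-0.025 17 [0.0819 0.0847 0.0869]
-0.015 52 [0.0809 0.0842 0.0948]
-0.005 20 [0.0836 0.0886 0.0927]
0.015 21 [0.059  0.0651 0.0726]
0.025 13 [0.0682 0.0722 0.0748]
0.035 11 [0.0678 0.0697 0.0737]
0.105 1 [0.0608 0.0608 0.0608]
0.115 3 [0.0561 0.0563 0.0574]
0.125 5 [0.0585 0.0617 0.0696]
0.135 2 [0.0585 0.0591 0.0599]
0.145 1 [0.0575 0.0575 0.0575]
```

View pics/s8.png

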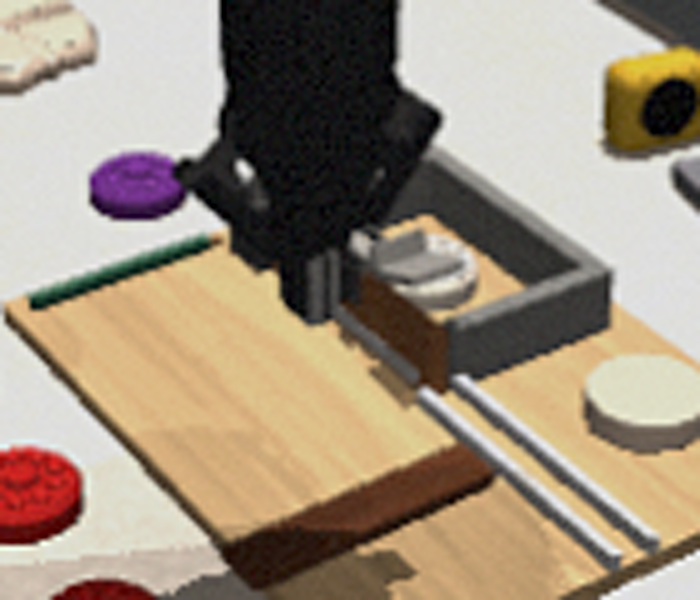

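Run:
```python
from m import *
p,W=shot('side')
for l in('batten','plain_disc','leaf_small','leaf_big','pencil'):
    for r in bot.regions_of('side',l)[:1]:
        print(l,r['conf'],np.nanmedian(W[r['pixels']],0))
print(bot.get_obs()['wrist_force'])
print(bot.job_done())
```

```text
batten 0.55 [ 0.4875 -0.1249  0.0208]
plain_disc 0.9 [ 0.6693 -0.1298  0.0288]
leaf_small 0.71 [0.5575 0.4898 0.016 ]
leaf_big 0.98 [ 0.4687 -0.4817  0.0196]
pencil 0.43 [0.4998 0.1483 0.0173]
[0.3458 0.307  0.0439]
the job is handed in; nothing more can be done
None
```

The rosette is in the casting box and the gate is shut and latched. I handed the job in after about 12.5 s on the robot's clock; no verdict is reported.

**Rosette:** The last top view puts its centre within about 10 mm of the chamber's centre. It lies flat and face up, about 19 mm clear of the gate.

**Gate and bar:** I pressed the thumb pad to raise the nose, pushed the gate to its stop, then lifted off so the bar fell.
- The stop came after about 149 mm of travel, which matches the measured opening.
- The force at the stop reached 55 N, from pushing about 8 mm too far on the fingers. The wrist limit is 120 N.
- Afterwards the bar measured level at 68–69 mm along its whole length to the nose at the keeper. The tooth therefore hangs in the notch and is not resting on a lip.

**Bystanders:** Their last positions agree with the first to within about 7 mm. The largest shifts are in the plain disc and the batten. I put these down to changed occlusion, since the arm never went near the disc and stayed at least 20 mm above the board near the batten. The pencil's reading was a weak detection (0.43) with no earlier side-view figure to compare.

**Not confirmed:** In the last side view the gripper hid the keeper, so the tooth in the notch rests on the top-view depth readings. The side network's rosette reading (y 0.025) disagreed with the top view (0.053), because the pad partly covered it.

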